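# Reset the press interlock with its key

## Robot

A 6-joint arm with a two-finger parallel gripper is mounted at the origin on a cart in front of the work surface, level with it; the furniture and walls round the work are solid. World frame = base frame: x ahead of the robot, y to its left, z up, the work surface at z = 0. Lengths are in m, angles in rad, forces in N, time in s.
With the tool pointing down it reaches from about 0.35 to 0.975 m from the base axis. Payload 4.9 kg.
Tool frame: the origin (TCP) lies at the very end of the fingers, on their centre line; the grasp point (between the pads) lies 19 mm behind it; z points along the fingers, x is the direction in which the jaws open and shut, and the axes are right-handed (so a half turn about z gives the same grasp; the last joint's range is limited). The gripper opens to 85 mm and grips with 20 to 120 N. Pads are 22 mm wide; open, the fingers measure 114 mm over their backs; the gripper's body (76 mm by 85 mm) begins 54 mm behind the grasp point. The pads swing forward as they close: fully open they stand 13 mm farther back than shut.
Start: joints at [-1.464, 0.053, 1.613, -0, 1.476, -0.119], TCP at [0.14, -0.609, 0.206] pointing down, gripper open.
Joint ranges: [-3.01, 3.01], [-1.01, 2.22], [0.06, 2.58], [-1.02, 4.17], [0.09, 2.62], [-3.14, 3.14]. Speed limits (rad/s): [2.57, 2.57, 3.14, 3.14, 3.14, 3.14].

## Interface

Orientations are given as a rotation vector (axis times angle).
In Python, from station import readout, viewer, ctrl, nets gives the robot as it stands. The module is installed in compiled form; this text tells all that it offers.
- The arm moves only by the tool step_arm, never from a script. Its argument "moves" is a list that holds one entry, the list of rows, each a list of 4 numbers: the shift along the world's x, y, z in cm, then the turn about the world's z in rad. In form: [[[dx, dy, dz, yaw], ...]]. A call has 1 to 10 rows; each row shifts and turns the commanded pose from where the row before left it; what a row does not reach is not made up. A row lasts 1/12 s, in which the tool goes at most 41.7 mm and 7.16 degrees, less where a joint would pass 70% of its speed; a pose out of reach is approached as far as the arm can. A call is refused whole if a number of a shift passes 4.17 or a number of a turn 0.125, either way. A call with a gripper value outside its range is refused whole. "grip" is the closure, from 0 (fully open) to 1 (shut), set as the call begins (left out, the last holds). The fingers move at their own pace and stop on an object; "squeeze" is the grip in N (left out, the last holds). Time passes only in rows, so rows that do not move let the fingers close. It gives the time, the measured TCP pose, the force and the opening at its end, in the units of the state.
- readout.get_obs(): the state, without advancing time (a new reading comes with each control period).
- viewer.get_image(name): name is "scene" or "top" or "wrist"; returns the picture (420x560x3 uint8, blue, green, red); there is no depth.
- viewer.calibration(name): a dict with "camera_matrix" (3x3 intrinsics, pixels), "R" (3x3) and "t" (3): a world point X has camera coordinates R X + t. Camera axes: x right, y down, z forward; pixel columns grow to the right and rows downward; lengths in m; the calibration is good to about 2 mm. A picture is of the moment at which its call begins: read the wrist's pose just before it. calibration takes no time and is no camera call; for the wrist camera it gives the pose at the moment of the call.
- ctrl.finish_job(): hands the job in, once; it reports no verdict.
Trained networks look in the newest picture that a camera, given by its name, has taken for a name from the list of things; names that differ only in an ending like _2 or _b are one class to them, and where a whole thing is asked for, a point or a joint stands for the part that bears it (a point fixed in the world has none). Each returns a list of dicts, best first, with "confidence" (0 to 1); they miss things now and then, are a little off and sometimes report something else, mostly with a low value. They report only what shows in the picture. A call takes as long as a camera call. They do not tell look-alikes from the thing itself.
- nets.masks_of(camera, thing): "region" (420x560 bool, what is visible of it) and "box" ([left, top, right, bottom] in pixels, round what is visible of it).
- nets.pinpoint(camera, thing): "at" ([column, row] in pixels: a listed point, or the origin of a listed thing).
The state is a dict: "t": time; "q": joint angles; "dq": joint speeds; "effort": joint torques, N m; "tool_pos": TCP position; "tool_rot": TCP orientation; "contact_force": force on the tool from outside, world axes, zero at the start; "wrist_torque": the same for the moment, N m; "opening": finger opening in m.
Only numpy, scipy, OpenCV 4.12 (cv2) and the standard library are available. Lean on these libraries where they do the work, as an engineer would, in place of code of your own. Each camera call takes 0.05 s, during which the arm holds its last target. There are 200 camera calls.

## Task

Reset the press interlock: take the red key from its stand, push it fully into the lock on the yellow-lidded switch box, turn it clockwise to its stop, turn it back home, pull it straight out, and stand it back upright in its stand. The lock floats a little in the box, so feel for the slot, and be gentle: never press the key hard against the box or force it beyond its stops. Leave the other things on the bench where they are.

Things in the scene. Friction and masses are not known exactly. Their poses are not given: they have to be found in the camera images.
- key: red-handled key, 57 mm tall, 50 g. Origin at the blade's lower tip, z up the shank, x along blade width. Blade 16 (x) x 5 (y) mm, 8 high, tip a little narrower, same either way round; above it a round shank 5 mm thick; collar 26 mm across at 18 to 21 mm above the tip; flat red handle 26 (x) x 9 (y) mm at 21 to 57 mm, to be pinched across its 9 mm from above. Starts upright in the stand.
- box: fixed switch box 134 (x) x 104 (y) x 60 mm high, grey, yellow lid, green lamp; origin at the centre of its underside, z up. On the lid, 22 mm from centre to -x, is the lock: square aluminium head 50 x 50 mm, face 71 mm above the bench, with a slot 17.5 mm long along the box's x, 6.5 mm wide in y, edges broken 0.5 mm. The head sinks on a spring: 2 N to start, 0.9 N per mm, 4 mm travel, then solid.
- lock_mouth (a point): nominal slot centre at the lock's face at rest, fixed to the box, axes as the box. The head floats: the true slot lies up to 5.5 mm from here along x and up to 4.5 mm along y, differently each time, angle unchanged; some 20 N sideways shifts it. Key fully in: collar on the face, tip 18 mm in. It turns only when 15 mm or more in (the blade turns below the 6 mm face) and comes out only at home.
- switch (a joint): angle in rad of the brass core below the lock's face that the key turns: 0 at home (hard stop), grows clockwise seen from above to a hard stop at 1.05 (60 degrees). Stays where it is left; friction about 0.06 N m; more than about 0.3 N m against a stop is too much (40 N, both sides of the blade added). The key has about 0.1 rad of play either way in the core, so it must turn that much farther than the core.
- stand: fixed grey key stand, block 62 (x) x 52 (y) mm, 32 mm high on a thin black foot; origin at the centre of its underside, z up. In its top a pocket 22 mm long along x, 11 mm wide in y, 26 mm deep; the key hangs in it, collar resting on the top, tip 14 mm above the bench.
- stand_mouth (a point): centre of the pocket's mouth at the stand's top, 32 mm above the bench, axes as the stand.
- tape_roll: yellow roll of tape lying flat, 69 mm across, 19 mm high, bystander.
- screwdriver: red-handled screwdriver, 159 mm long, lying, bystander.
- nut_driver: yellow-handled nut driver, 169 mm long, lying, bystander.
- solder_spool: red-flanged spool of solder wire standing upright, 52 mm across, 56 mm high, bystander.
Mind the look-alikes: they are no part of the job. Of the things like the key, leave any that is orange, purple or turquoise; of the rest the smaller one is meant.

How it is judged:
By the outcome, as a careful person would: the job done as asked, in the order asked, and still so for the second after the job is handed in, with the robot touching nothing.
It also fails if it takes over 72 s, if anything falls off the work surface, if the arm or the gripper's body presses on something with over 40 N, if the wrist force passes 120 N, or if a joint passes its speed limit or range.

## Working session

There is one attempt and no reset: what is moved stays moved. The work goes in short steps, Python scripts to look and compute and a tool call to move; the robot and the scene stay as the last step left them, time stands still between calls to the robot, and variables do not carry over. Pictures are saved under pics/ and viewed, about 8 in all and at most 12, crops included, and the job is handed in when it is done.

Besides the shell and the picture viewer there is one more tool, called as name([rows], argument=value, ...), one row to a line, values as JSON. step_arm: Moves the arm, as the interface text tells. Its arguments: {"type":"object","properties":{"moves":{"type":"array","items":{"type":"array","items":{"type":"array","items":{"type":"number"}}}},"grip":{"type":"number"},"squeeze":{"type":"number"}},"required":["moves"]}

```bash
mkdir -p pics; cat > h.py <<'E'
import numpy as np, cv2
from station import readout, viewer, ctrl, nets
def ray(cam,px,z,cal=None):
    c=cal or viewer.calibration(cam); K=np.array(c["camera_matrix"]);R=np.array(c["R"]);t=np.array(c["t"]).ravel()
    d=R.T@np.linalg.solve(K,[px[0],px[1],1.]); o=-R.T@t
    return o+d*(z-o[2])/d[2]
def proj(cam,X,cal=None):
    c=cal or viewer.calibration(cam); K=np.array(c["camera_matrix"])
    p=K@(np.array(c["R"])@np.array(X)+np.array(c["t"]).ravel()); return p[:2]/p[2]
E
python3 - <<'E'
from h import *
o=readout.get_obs(); print({k:np.round(v,3).tolist() for k,v in o.items()})
a=viewer.get_image("top"); cv2.imwrite("pics/top.png",a)
b=viewer.get_image("scene"); cv2.imwrite("pics/scene.png",b)
for cam in("top","scene"):
  c=viewer.calibration(cam); print(cam,np.round(-np.array(c["R"]).T@np.array(c["t"]).ravel(),3), np.round(c["R"],2).tolist(),c["camera_matrix"][0][0])
  for n,z in(("key",.014),("stand_mouth",.032),("lock_mouth",.071),("box",0),("stand",0)):
    for r in nets.pinpoint(cam,n)[:3]: print(cam,n,np.round(r["at"],1),round(r["confidence"],2),np.round(ray(cam,r["at"],z),3))
E
```

```text
{'t': 0.0, 'q': [-1.464, 0.053, 1.614, 0.0, 1.476, -0.119], 'dq': [-0.0, -0.001, 0.002, 0.001, -0.0, -0.003], 'effort': [-0.0, -39.368, -37.018, -0.0, 0.007, 0.0], 'tool_pos': [0.14, -0.608, 0.204], 'tool_rot': [-2.456, 1.956, 0.002], 'contact_force': [0.522, -0.753, 0.178], 'wrist_torque': [-0.038, 0.062, -0.029], 'opening': 0.085}
top [0.503 0.061 1.216] [[0.01, -1.0, -0.02], [-1.0, -0.01, -0.06], [0.06, 0.02, -1.0]] 493.12503248531164
top key [197.3 220.5] 0.61 [0.518 0.285 0.014]
top key [279.6 204.3] 0.6 [0.559 0.084 0.014]
top key [264.7 243.6] 0.56 [0.463 0.12  0.014]
top stand_mouth [234.6 208.7] 0.65 [0.547 0.192 0.032]
top lock_mouth [363.5 239.6] 0.74 [ 0.476 -0.111  0.071]
top box [359.5 231.1] 0.96 [ 0.495 -0.112  0.   ]
top box [233.3 208.7] 0.38 [0.548 0.199 0.   ]
top stand [236.5 207.6] 0.9 [0.551 0.191 0.   ]
scene [-0.121  0.54   0.861] [[-0.56, -0.83, -0.02], [-0.57, 0.4, -0.72], [0.6, -0.4, -0.69]] 544.7456662148285
scene key [282.6 238.2] 0.9 [0.551 0.094 0.014]
scene key [293.7 277.7] 0.76 [0.448 0.138 0.014]
scene key [197.5 271.5] 0.7 [0.573 0.288 0.014]
scene stand_mouth [243.  255.8] 0.95 [0.542 0.198 0.032]
scene lock_mouth [376.  200.3] 0.94 [ 0.484 -0.103  0.071]
scene box [366.7 218. ] 0.75 [ 0.505 -0.104  0.   ]
scene stand [242.  262.1] 0.86 [0.554 0.195 0.   ]
scene stand [354.9 274.8] 0.22 [0.393 0.024 0.   ]
```

```bash
python3 - <<'E'
import cv2
a=cv2.imread("pics/top.png");b=cv2.imread("pics/scene.png")
cv2.imwrite("pics/top_c.png",cv2.resize(a[130:330,150:420],(800,592),interpolation=cv2.INTER_CUBIC))
cv2.imwrite("pics/scene_c.png",cv2.resize(b[140:340,150:420],(800,592),interpolation=cv2.INTER_CUBIC))
E
```

```text
(no output)
```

View pics/top_c.png

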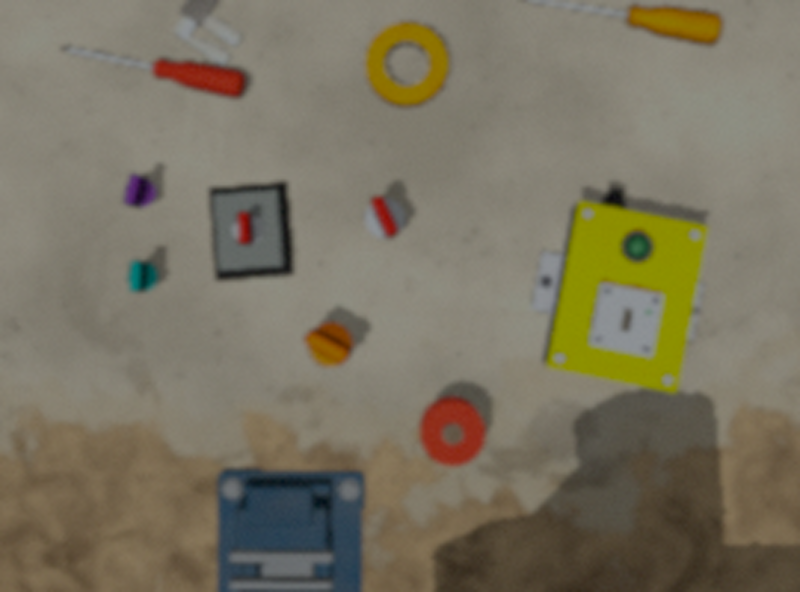

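View pics/scene_c.png

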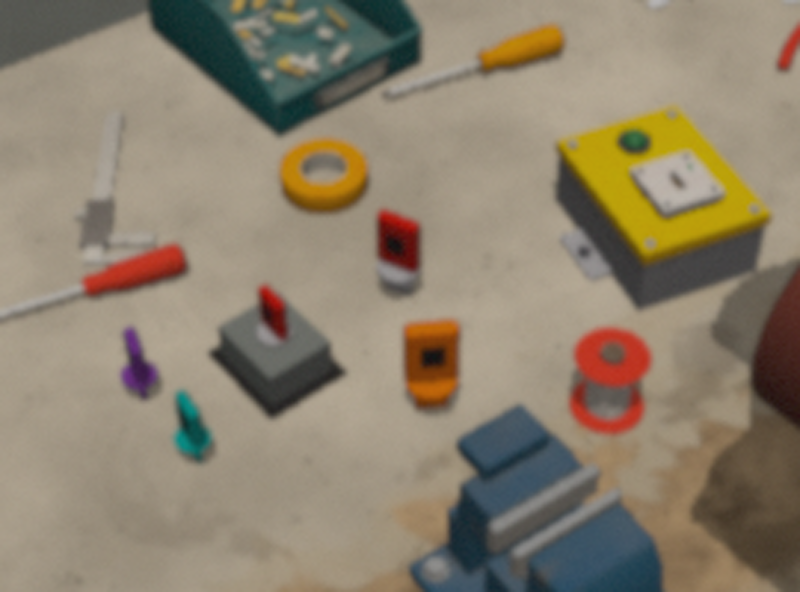

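The top view shows the small red key in the grey stand (crop 243,228), the larger red look-alike beside it (383,215), and the lock slot on the yellow lid at (627,320). In the scene view the stand key is at (273,312). I'll move over the stand for a wrist look.

step_arm([
  [[2,3.2,0,-0.08],[2,3.2,0,-0.08],[2,3.2,0,0],[2,3.2,0,0],[2,3.2,0,0],[2,3.2,0,0],[2,3.2,0,0],[2,3.2,0,0],[2,3.2,0,0],[2,3.2,0,0]],
])

```text
t: 1.43
tool_pos: [0.3405, -0.2875, 0.2058]
tool_rot: [2.293, -2.148, 0.002]
contact_force: [1.2, 0.3, -1.2]
opening: 0.0851
```

step_arm([
  [[2,3.2,0,0],[2,3.2,0,0],[2,3.2,0,0],[2,3.2,0,0],[2,3.2,0,0],[2,3.2,0,0],[2,3.2,0,0],[2,3.2,0,0],[2,3.2,0,0],[2,3.2,0,0]],
])

```text
t: 2.27
tool_pos: [0.5407, 0.0328, 0.2058]
tool_rot: [-2.294, 2.146, -0.001]
contact_force: [-0.5, -0.7, 0.5]
opening: 0.0855
```

step_arm([
  [[0,3.3,0,0],[0,3.3,0,0],[0,3.3,0,0],[0,3.3,0,0],[0,3.3,0,0],[0,0,0,0],[0,0,0,0]],
])

```text
t: 2.85
tool_pos: [0.5396, 0.1972, 0.2055]
tool_rot: [2.296, -2.143, 0.0]
contact_force: [0.6, -0.7, 0.1]
opening: 0.0852
```

```bash
cat > look.py <<'E'
from h import *
import sys,json
o=readout.get_obs(); cal=viewer.calibration("wrist"); im=viewer.get_image("wrist")
n=sys.argv[1]; cv2.imwrite(f"pics/{n}.png",im)
json.dump({k:np.array(v).tolist() for k,v in cal.items()},open(f"pics/{n}.json","w"))
r=np.array(o["tool_rot"]); print("t",o["t"],"tcp",np.round(o["tool_pos"],4),"rot",np.round(r,3),"xang",2*np.arctan2(r[1],r[0]),"q",np.round(o["q"],2))
print("cam",np.round(-np.array(cal["R"]).T@np.array(cal["t"]).ravel(),3))
for a in sys.argv[2:]:
  th,z=a.split(":")
  for p in nets.pinpoint("wrist",th)[:2]: print(th,np.round(p["at"],1),round(p["confidence"],2),np.round(ray("wrist",p["at"],float(z),cal),4))
E
python3 look.py w1 key:.014 stand_mouth:.032 stand:0
```

```text
t 2.85 tcp [0.5396 0.1972 0.2055] rot [ 2.296 -2.143  0.   ] xang -1.5019664078649255 q [ 0.22 -0.07  1.73 -0.    1.48  1.72]
cam [0.604 0.204 0.375]
key [194.  198.5] 0.98 [0.5116 0.2875 0.014 ]
key [197.8 130.1] 0.97 [0.5801 0.2842 0.014 ]
stand_mouth [288.7 171.3] 0.69 [0.5488 0.1939 0.032 ]
stand [284.7 169. ] 0.9 [0.5458 0.1973 0.    ]
```

View pics/w1.png

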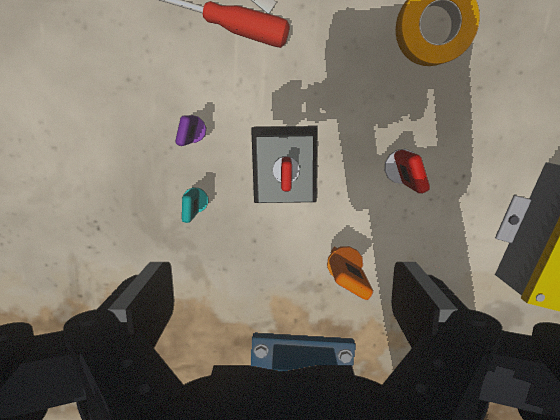

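The wrist view shows the key in the stand at (287,173), handle nearly vertical in the image, with the grey block around it. I'll measure handle and block from colour.

```bash
python3 - <<'E'
from h import *
import json
im=cv2.imread("pics/w1.png");cal=json.load(open("pics/w1.json"))
b,g,r=[im[...,i].astype(int) for i in range(3)]
roi=np.zeros(b.shape,bool);roi[125:205,250:320]=1
m=(r>120)&(r-g>60)&roi
pts=np.argwhere(m)[:,::-1].astype(np.float32)
rect=cv2.minAreaRect(pts);print("red",rect,len(pts), pts.min(0),pts.max(0))
# per-row centres
for y in range(int(pts[:,1].min()),int(pts[:,1].max())+1,4):
  x=pts[pts[:,1]==y][:,0];print(y,x.min(),x.max(),x.mean())
for px in [(286,157),(286.5,190)]: print(px,ray("wrist",px,.071,cal),ray("wrist",px,.05,cal))
cv2.imwrite("pics/w1c.png",cv2.resize(im[120:210,235:335],(800,720)[:1]+(720,),interpolation=cv2.INTER_NEAREST)[:600])
k=((b+g+r)/3>75)&roi
cs,_=cv2.findContours(k.astype(np.uint8),0,2);c=max(cs,key=cv2.contourArea)
re=cv2.minAreaRect(c);print("block",re);bp=cv2.boxPoints(re)
for p in bp: print(p,ray("wrist",p,.032,cal))
q=np.array([ray("wrist",p,.032,cal)[:2] for p in bp]);print("centre",q.mean(0),[np.linalg.norm(q[i]-q[i-1]) for i in range(4)],[np.arctan2(*(q[i]-q[i-1])[::-1]) for i in range(4)])
E
```

```text
red ((286.5, 176.0), (9.0, 28.0), 0.0) 257 [282. 162.] [291. 190.]
162 283.0 289.0 286.0
166 282.0 291.0 286.5
170 282.0 290.0 286.0
174 282.0 290.0 286.0
178 282.0 290.0 286.0
182 282.0 290.0 286.0
186 282.0 290.0 286.0
190 283.0 289.0 286.0
(286, 157) [0.56690827 0.19813959 0.071     ] [0.56435235 0.19774982 0.05      ]
(286.5, 190) [0.53896245 0.19573539 0.071     ] [0.53447784 0.19517968 0.05      ]
block ((284.5, 164.5), (79.0, 69.0), 90.0)
[250. 125.] [0.58915286 0.23244952 0.032     ]
[319. 125.] [0.59345773 0.16926582 0.032     ]
[319. 204.] [0.51893107 0.16224995 0.032     ]
[250. 204.] [0.51438088 0.22905985 0.032     ]
centre [0.55398064 0.19825629] [np.float64(0.07484877017979764), np.float64(0.06333018288568684), np.float64(0.07485616558484867), np.float64(0.06696467716798953)] [np.float64(0.045302401623520526), np.float64(-1.5027687238521215), np.float64(-3.0477301391718985), np.float64(1.6387979142637576)]
```

View pics/w1c.png

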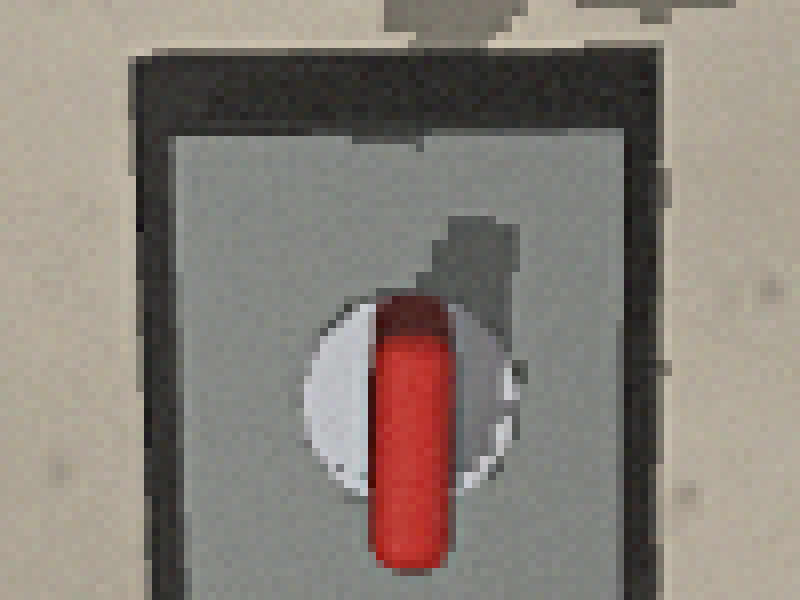

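step_arm([
  [[0.3,0,-3,0],[0.3,0,-3,0],[0.3,0,-3,0],[0.18,-0.07,-3,0],[0,0,-2,0],[0,0,-1.5,0],[0,0,-1.0,0],[0,0,0,0],[0,0,0,0]],
], grip=0.4)

```text
t: 3.8
tool_pos: [0.5509, 0.1945, 0.0407]
tool_rot: [2.292, -2.148, -0.0]
contact_force: [1.0, -0.3, 0.1]
opening: 0.0514
```

step_arm([
  [[0,0,0,0],[0,0,0,0],[0,0,0,0],[0,0,0,0],[0,0,0,0],[0,0,0,0],[0,0,0,0],[0,0,0,0],[0,0,0,0],[0,0,0,0]],
], grip=1, squeeze=60)

```text
t: 4.63
tool_pos: [0.5518, 0.1953, 0.0419]
tool_rot: [-2.292, 2.146, -0.002]
contact_force: [-0.6, -1.3, 5.5]
opening: 0.0061
```

```bash
python3 look.py w2 stand_mouth:.032; python3 - <<'E'
from h import *
import json
cal=json.load(open("pics/w1.json"))
C=[ray("wrist",p,.032,cal) for p in [(256.5,136.9),(312.9,136.1),(258.5,195),(313.5,195)]]
print(np.round(C,4)); print("w1 handle",ray("wrist",(286.5,176.5),.071,cal))
e=C[0]-C[1];print("stand y-ang-90",np.arctan2(e[1],e[0])-np.pi/2, [np.arctan2((C[i]-C[i+2])[1],(C[i]-C[i+2])[0]) for i in (0,1)])
E
```

```text
t 4.6333 tcp [0.5518 0.1953 0.0419] rot [-2.292e+00  2.146e+00 -2.000e-03] xang 4.7783086178666725 q [ 0.21  0.11  1.84 -0.    1.19  1.72]
cam [0.616 0.202 0.212]
[[0.5788 0.226  0.032 ]
 [0.5831 0.174  0.032 ]
 [0.5239 0.2213 0.032 ]
 [0.5275 0.1684 0.032 ]]
w1 handle [0.55056533 0.19656047 0.071     ]
stand y-ang-90 0.08197776595851991 [np.float64(0.08485312099801566), np.float64(0.0999211643113454)]
```

View pics/w2.png

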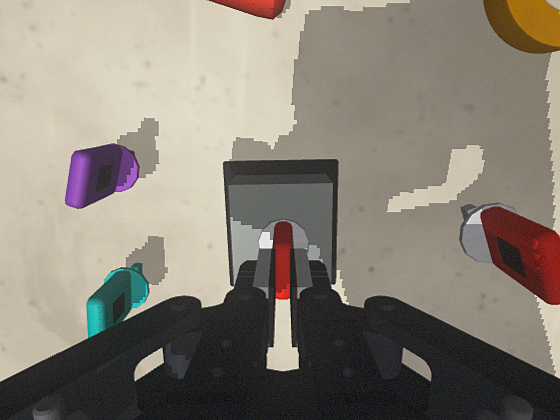

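step_arm([
  [[0,0,0.5,0],[0,0,1,0],[0,0,1.5,0],[0,0,3,0],[0,0,4,0],[0,0,4,0],[0,-2,1,0],[-1,-3,0,-0.06],[-1,-3,0,-0.06],[-1,-3,0,-0.06]],
])

```text
t: 5.57
tool_pos: [0.5202, 0.0845, 0.1913]
tool_rot: [-2.088, 2.346, -0.001]
contact_force: [0.6, 0.8, -0.4]
opening: 0.006
```

step_arm([
  [[-1,-3,0,-0.06],[-1,-3,0,0],[-1,-3,0,0],[-1,-3,0,0],[-1,-3,0,0],[-1,-3,0,0],[-1,-1,0,0],[0,0,0,0],[0,0,0,0],[0,0,0,0]],
])

```text
t: 6.4
tool_pos: [0.4509, -0.1042, 0.1907]
tool_rot: [-2.02, 2.405, 0.0]
contact_force: [-0.3, 0.3, -0.2]
opening: 0.0056
```

```bash
python3 look.py w3 lock_mouth:.071 box:0; python3 -c "
from h import *
print(readout.get_obs()['contact_force'],readout.get_obs()['opening'])"
```

```text
t 6.4 tcp [ 0.4509 -0.1042  0.1907] rot [-2.02   2.405  0.   ] xang 4.53856824888768 q [-0.39 -0.34  1.99  0.    1.49  1.36]
cam [ 0.514 -0.114  0.36 ]
lock_mouth [274.6 167.2] 0.8 [ 0.4725 -0.0996  0.071 ]
box [276.7 131.8] 0.86 [ 0.4958 -0.1044  0.    ]
[ 0.30538241  0.81208327 -0.44388188] 0.0057296747048043595
```

View pics/w3.png

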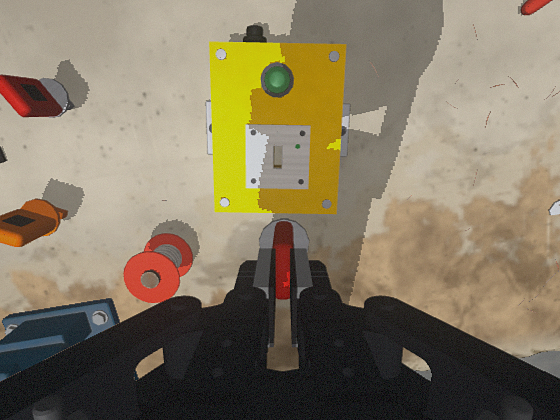

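The box lies square in the image: slot near (277,157), lamp at (277,79), key held upright with its collar at about (284,235). I'll measure slot, box angle, and key-in-hand offset.

```bash
python3 - <<'E'
from h import *
import json
im=cv2.imread("pics/w3.png");cal=json.load(open("pics/w3.json"))
b,g,r=[im[...,i].astype(int) for i in range(3)]
lid=((g>90)&(r>110)&(b<90)); lid[:30]=0;lid[225:]=0;lid[:,:190]=0;lid[:,360:]=0
cs,_=cv2.findContours(lid.astype(np.uint8),0,2);c=cv2.convexHull(max(cs,key=cv2.contourArea))
ap=cv2.approxPolyDP(c,6,True)[:,0].astype(float);print(ap)
W=np.array([ray("wrist",p,.06,cal)[:2] for p in ap]);print(np.round(W,4),"mean",W.mean(0))
for i in range(len(W)):
  d=W[i]-W[i-1];print(round(np.linalg.norm(d),4),round(np.arctan2(d[1],d[0]),4))
s=im[135:180,262:295];print("slot gray rows");gy=cv2.cvtColor(im,cv2.COLOR_BGR2GRAY)
print(gy[157,262:295]);print(gy[138:178,277])
for p in[(274,157),(277.5,156.5),(281,157),(277.5,146),(277.5,168)]:print(p,np.round(ray("wrist",p,.071,cal),4))
tcp=np.array([.4509,-.1042,.1907]);
a=4.5386-np.pi-np.pi/2; ex=np.array([np.cos(a),np.sin(a),0]);print("key yaw",a)
print("collar front",proj("wrist",tcp+ex*.013+[0,0,-.005],cal),"handle top",proj("wrist",tcp+[0,0,.031],cal),[proj("wrist",tcp+s*ex*.013+[0,0,.031],cal) for s in(1,-1)])
A=cv2.resize(im[130:185,245:310],None,fx=6,fy=6,interpolation=0);B=cv2.resize(im[205:305,245:325],None,fx=5,fy=5,interpolation=0)
h=max(len(A),len(B));P=lambda x:cv2.copyMakeBorder(x,0,h-len(x),0,0,0)
cv2.imwrite("pics/w3c.png",np.hstack([P(A),P(B)]))
E
```

```text
[[346.  44.]
 [336. 214.]
 [215. 211.]
 [209.  42.]]
[[ 0.5542 -0.1695]
 [ 0.4222 -0.1436]
 [ 0.4428 -0.0423]
 [ 0.5737 -0.0671]] mean [ 0.49825253 -0.10562453]
0.1042 -1.7591
0.1345 2.9481
0.1034 1.3707
0.1333 -0.1877
slot gray rows
[207 217 207 140 145 147 144 146 144 150 144 106 109 131 130 127 127 125
 127 125 135 146 147 147 144 145 145 145 146 149 146 146 147]
[150 147 153 151 145 148 146 147 124 131 127 127 127 131 126 127 131 128
 131 127 129 124 125 127 125 131 120  70  64  94 110 140 147 151 147 144
 146 150 156 152]
(274, 157) [ 0.4806 -0.1006  0.071 ]
(277.5, 156.5) [ 0.4805 -0.1034  0.071 ]
(281, 157) [ 0.4796 -0.1061  0.071 ]
(277.5, 146) [ 0.4886 -0.1049  0.071 ]
(277.5, 168) [ 0.4715 -0.1018  0.071 ]
key yaw -0.17378898038468993
collar front [286.30655547 216.60615025] handle top [287.0864053  271.33827359] [array([287.16834138, 241.63205057]), array([287.00802093, 299.75681011])]
```

View pics/w3c.png

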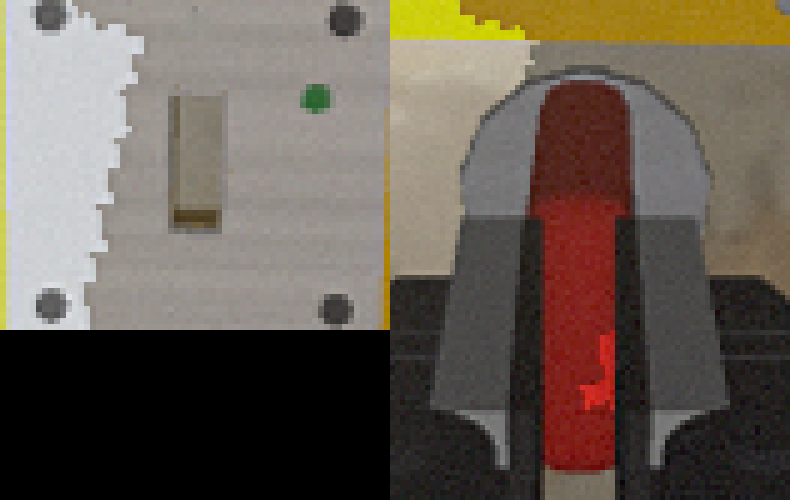

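step_arm([
  [[1,0,0,-0.009],[1,0,0,-0.009],[0.95,-0.04,-1.8,0],[0,0,-3,0],[0,0,-2,0],[0,0,-1,0],[0,0,-0.6,0],[0,0,0,0],[0,0,0,0],[0,0,0,0]],
])

```text
t: 7.38
tool_pos: [0.4814, -0.1055, 0.1083]
tool_rot: [-1.997, 2.423, -0.004]
contact_force: [-0.2, -0.5, -1.5]
opening: 0.0063
```

step_arm([
  [[0,0,-0.1,0],[0,0,-0.1,0],[0,0,-0.1,0],[0,0,-0.1,0],[0,0,0,0],[0,0,0,0]],
])

```text
t: 7.88
tool_pos: [0.4801, -0.1052, 0.1024]
tool_rot: [1.998, -2.424, -0.0]
contact_force: [0.0, -0.5, -0.0]
opening: 0.0061
```

step_arm([
  [[0,0,-0.1,0],[0,0,-0.1,0],[0,0,-0.1,0],[0,0,0,0],[0,0,0,0],[0,0,0,0]],
])

```text
t: 8.38
tool_pos: [0.4802, -0.1052, 0.0995]
tool_rot: [-1.998, 2.424, 0.0]
contact_force: [-0.5, -0.0, -1.1]
opening: 0.0058
```

step_arm([
  [[0,0,-0.1,0],[0,0,-0.1,0],[0,0,0,0],[0,0,0,0],[0,0,0,0]],
])

```text
t: 8.8
tool_pos: [0.4802, -0.1052, 0.0975]
tool_rot: [1.998, -2.424, -0.0]
contact_force: [-0.7, -0.1, -0.4]
opening: 0.0056
```

step_arm([
  [[0,0,-0.1,0],[0,0,-0.1,0],[0,0,0,0],[0,0,0,0],[0,0,0,0]],
])

```text
t: 9.22
tool_pos: [0.4802, -0.1052, 0.0954]
tool_rot: [-1.998, 2.424, 0.0]
contact_force: [0.3, -0.3, -1.8]
opening: 0.0057
```

step_arm([
  [[0,0,-0.1,0],[0,0,-0.1,0],[0,0,0,0],[0,0,0,0],[0,0,0,0]],
])

```text
t: 9.63
tool_pos: [0.4802, -0.1052, 0.0934]
tool_rot: [1.998, -2.424, -0.0]
contact_force: [-0.2, -0.1, -0.2]
opening: 0.0066
```

No contact force yet, so the blade seems to be entering the slot; I'll continue in small steps.

step_arm([
  [[0,0,-0.1,0],[0,0,-0.1,0],[0,0,-0.1,0],[0,0,0,0],[0,0,0,0],[0,0,0,0]],
])

```text
t: 10.13
tool_pos: [0.4802, -0.1052, 0.0904]
tool_rot: [1.998, -2.424, -0.0]
contact_force: [1.3, 0.3, -1.1]
opening: 0.0061
```

step_arm([
  [[0,0,-0.1,0],[0,0,-0.1,0],[0,0,-0.1,0],[0,0,0,0],[0,0,0,0],[0,0,0,0]],
])

```text
t: 10.63
tool_pos: [0.4802, -0.1052, 0.0874]
tool_rot: [1.998, -2.424, -0.0]
contact_force: [0.7, -1.0, -0.7]
opening: 0.006
```

step_arm([
  [[0,0,-0.1,0],[0,0,-0.1,0],[0,0,0,0],[0,0,0,0],[0,0,0,0]],
])

```text
t: 11.05
tool_pos: [0.4802, -0.1052, 0.0854]
tool_rot: [1.998, -2.424, -0.0]
contact_force: [0.1, 0.4, -0.3]
opening: 0.006
```

step_arm([
  [[0,0,-0.1,0],[0,0,-0.1,0],[0,0,-0.1,0],[0,0,0,0],[0,0,0,0],[0,0,0,0]],
])

```text
t: 11.55
tool_pos: [0.4802, -0.1052, 0.0824]
tool_rot: [1.998, -2.424, -0.0]
contact_force: [0.5, 0.5, -1.3]
opening: 0.0058
```

step_arm([
  [[0,0,-0.1,0],[0,0,0,0],[0,0,0,0],[0,0,0,0]],
])

```text
t: 11.88
tool_pos: [0.4802, -0.1052, 0.0814]
tool_rot: [1.998, -2.424, -0.0]
contact_force: [1.4, -0.5, -1.3]
opening: 0.0056
```

step_arm([
  [[0,0,-0.1,0],[0,0,0,0],[0,0,0,0],[0,0,0,0]],
])

```text
t: 12.22
tool_pos: [0.4804, -0.1053, 0.0808]
tool_rot: [-1.998, 2.424, -0.001]
contact_force: [-0.0, -0.5, 1.0]
opening: 0.0058
```

step_arm([
  [[0,0,-0.05,0],[0,0,0,0],[0,0,0,0],[0,0,0,0]],
])

```text
t: 12.55
tool_pos: [0.4804, -0.1053, 0.0802]
tool_rot: [-1.998, 2.424, -0.001]
contact_force: [-0.3, 0.5, 2.2]
opening: 0.0061
```

```bash
python3 look.py w4; python3 -c "
import cv2;a=cv2.imread('pics/w4.png');cv2.imwrite('pics/w4c.png',cv2.resize(a[150:310,180:390],(787,600)))"
```

```text
t 12.55 tcp [ 0.4804 -0.1053  0.0802] rot [-1.998e+00  2.424e+00 -1.000e-03] xang 4.5201238956396015 q [-0.37 -0.16  2.03 -0.    1.27  1.4 ]
cam [ 0.544 -0.116  0.25 ]
```

View pics/w4c.png

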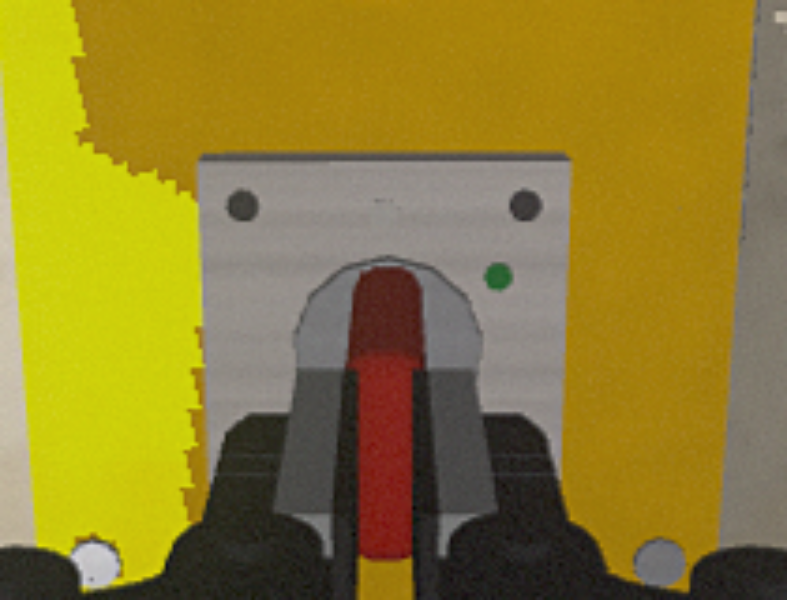

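The view shows the collar seated flush on the lock face (collar at crop (388,340), blade fully inside), with about 2 N. I'll press half a millimetre more, then turn clockwise.

step_arm([
  [[0,0,-0.05,0],[0,0,0,0],[0,0,0,-0.05],[0,0,0,-0.05],[0,0,0,-0.05],[0,0,0,-0.05],[0,0,0,-0.05],[0,0,0,-0.05],[0,0,0,0],[0,0,0,0]],
])

```text
t: 13.43
tool_pos: [0.4805, -0.1052, 0.0797]
tool_rot: [-1.615, 2.694, -0.0]
contact_force: [1.1, 1.1, 2.4]
opening: 0.0059
```

```bash
cat > st.py <<'E'
from h import *
o=readout.get_obs(); r=np.array(o["tool_rot"])
print("t",round(o["t"],2),np.round(o["tool_pos"],4),"yaw",round((2*np.arctan2(r[1],r[0])-np.pi/2+np.pi/2)%np.pi-np.pi/2,4),"F",np.round(o["contact_force"],2),"T",np.round(o["wrist_torque"],3),round(o["opening"],4),np.round(o["q"][5],3),"eff6",round(o["effort"][5],3))
E
python3 st.py
```

```text
t 13.43 [ 0.4805 -0.1052  0.0797] yaw -0.4909 F [1.12 1.14 2.36] T [ 0.084 -0.124  0.088] 0.0059 1.694 eff6 0.087
```

step_arm([
  [[0,0,0,-0.06],[0,0,0,-0.06],[0,0,0,-0.06],[0,0,0,-0.06],[0,0,0,-0.06],[0,0,0,-0.06],[0,0,0,-0.06],[0,0,0,-0.06],[0,0,0,0],[0,0,0,0]],
])

```text
t: 14.27
tool_pos: [0.4804, -0.1052, 0.0796]
tool_rot: [-0.929, 3.0, -0.0]
contact_force: [1.1, -1.1, 2.2]
opening: 0.0058
```

step_arm([
  [[0,0,0,-0.06],[0,0,0,-0.06],[0,0,0,-0.06],[0,0,0,-0.06],[0,0,0,0],[0,0,0,0]],
])

```text
t: 14.77
tool_pos: [0.4804, -0.1052, 0.0796]
tool_rot: [-0.564, 3.09, -0.0]
contact_force: [0.6, -0.3, 2.3]
opening: 0.0059
```

```bash
python3 st.py
```

```text
t 14.77 [ 0.4804 -0.1052  0.0796] yaw -1.2096 F [ 0.59 -0.26  2.31] T [ 0.04  -0.232  0.081] 0.0059 2.413 eff6 0.092
```

step_arm([
  [[0,0,0,-0.03],[0,0,0,-0.03],[0,0,0,-0.03],[0,0,0,0],[0,0,0,0]],
])

```text
t: 15.18
tool_pos: [0.4804, -0.1052, 0.0796]
tool_rot: [-0.424, 3.113, -0.0]
contact_force: [1.9, -0.1, 2.2]
opening: 0.0059
```

```bash
python3 st.py
```

```text
t 15.18 [ 0.4804 -0.1052  0.0796] yaw -1.3001 F [ 1.88 -0.07  2.19] T [ 0.028 -0.262  0.093] 0.0059 2.504 eff6 0.072
```

step_arm([
  [[0,0,0,-0.02],[0,0,0,0],[0,0,0,0]],
])

```text
t: 15.43
tool_pos: [0.4803, -0.1052, 0.0796]
tool_rot: [-0.39, 3.117, -0.0]
contact_force: [1.7, 0.8, 2.5]
opening: 0.0059
```

```bash
python3 st.py
```

```text
t 15.43 [ 0.4803 -0.1052  0.0796] yaw -1.3216 F [1.7  0.81 2.46] T [ 0.036 -0.262  0.087] 0.0059 2.525 eff6 0.073
```

step_arm([
  [[0,0,0,-0.015],[0,0,0,0],[0,0,0,0]],
])

```text
t: 15.68
tool_pos: [0.4802, -0.1052, 0.0795]
tool_rot: [-0.366, 3.12, -0.0]
contact_force: [1.6, 0.0, 2.4]
opening: 0.0062
```

```bash
python3 st.py
```

```text
t 15.68 [ 0.4802 -0.1052  0.0795] yaw -1.3371 F [1.6  0.03 2.39] T [ 0.026 -0.285  0.093] 0.0062 2.541 eff6 0.073
```

step_arm([
  [[0,0,0,-0.01],[0,0,0,0],[0,0,0,0]],
])

```text
t: 15.93
tool_pos: [0.4803, -0.1053, 0.0795]
tool_rot: [-0.35, 3.122, -0.0]
contact_force: [1.2, 0.8, 2.8]
opening: 0.0058
```

```bash
python3 st.py
```

```text
t 15.93 [ 0.4803 -0.1053  0.0795] yaw -1.3472 F [1.22 0.75 2.75] T [ 0.064 -0.271  0.076] 0.0058 2.551 eff6 0.071
```

step_arm([
  [[0,0,0,-0.015],[0,0,0,0],[0,0,0,0]],
])

```text
t: 16.18
tool_pos: [0.4802, -0.1053, 0.0795]
tool_rot: [-0.327, 3.124, -0.0]
contact_force: [1.4, 0.4, 2.6]
opening: 0.0058
```

```bash
python3 st.py
```

```text
t 16.18 [ 0.4802 -0.1053  0.0795] yaw -1.3623 F [1.41 0.44 2.64] T [ 0.005 -0.274 -0.018] 0.0058 2.566 eff6 0.071
```

step_arm([
  [[0,0,0,-0.01],[0,0,0,0],[0,0,0,0]],
])

```text
t: 16.43
tool_pos: [0.4802, -0.1052, 0.0795]
tool_rot: [0.311, -3.126, -0.0]
contact_force: [1.5, 0.0, 2.5]
opening: 0.0061
```

```bash
python3 st.py
```

```text
t 16.43 [ 0.4802 -0.1052  0.0795] yaw -1.3723 F [1.51 0.   2.5 ] T [ 0.03  -0.252  0.041] 0.0061 2.576 eff6 0.069
```

step_arm([
  [[0,0,0,-0.015],[0,0,0,0],[0,0,0,0]],
])

```text
t: 16.68
tool_pos: [0.4802, -0.1052, 0.0795]
tool_rot: [-0.288, 3.128, 0.0]
contact_force: [0.7, -0.2, 2.8]
opening: 0.006
```

```bash
python3 st.py
```

```text
t 16.68 [ 0.4802 -0.1052  0.0795] yaw -1.3873 F [ 0.69 -0.17  2.79] T [ 0.016 -0.302  0.096] 0.006 2.591 eff6 0.077
```

step_arm([
  [[0,0,0,-0.015],[0,0,0,0],[0,0,0,0]],
])

```text
t: 16.93
tool_pos: [0.4802, -0.1052, 0.0795]
tool_rot: [0.264, -3.13, 0.0]
contact_force: [1.4, 0.4, 3.2]
opening: 0.0055
```

```bash
python3 st.py; python3 look.py w5; python3 -c "
import cv2;a=cv2.imread('pics/w5.png');cv2.imwrite('pics/w5c.png',cv2.resize(a[150:310,180:390],(787,600)))"
```

```text
t 16.93 [ 0.4802 -0.1052  0.0795] yaw -1.4023 F [1.41 0.44 3.24] T [ 0.025 -0.291  0.134] 0.0055 2.606 eff6 0.108
t 16.9333 tcp [ 0.4802 -0.1052  0.0795] rot [ 0.264 -3.13   0.   ] xang -2.9730575700409507 q [-0.37 -0.16  2.03 -0.    1.27  2.61]
cam [ 0.49  -0.167  0.249]
```

View pics/w5c.png

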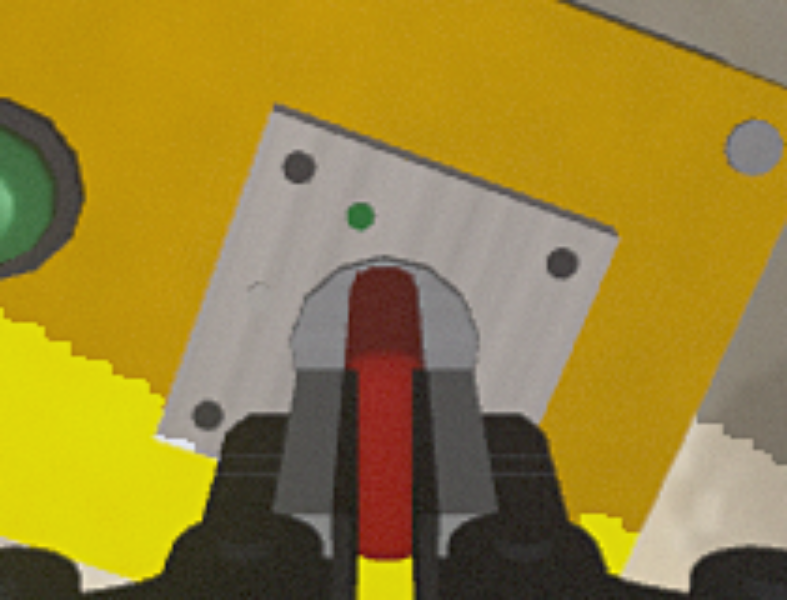

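The key has turned about 69° relative to the box and the torque has begun rising: the stop. I'll confirm with small steps.

step_arm([
  [[0,0,0,-0.015],[0,0,0,0],[0,0,0,0]],
])

```text
t: 17.23
tool_pos: [0.4802, -0.1052, 0.0795]
tool_rot: [0.241, -3.132, 0.0]
contact_force: [0.8, 0.6, 2.2]
opening: 0.0061
```

```bash
python3 st.py
```

```text
t 17.23 [ 0.4802 -0.1052  0.0795] yaw -1.4172 F [0.8  0.57 2.22] T [ 0.014 -0.304  0.13 ] 0.0061 2.621 eff6 0.14
```

step_arm([
  [[0,0,0,-0.01],[0,0,0,0],[0,0,0,0]],
])

```text
t: 17.48
tool_pos: [0.4802, -0.1052, 0.0795]
tool_rot: [-0.225, 3.133, -0.0]
contact_force: [1.0, 0.3, 2.2]
opening: 0.0058
```

```bash
python3 st.py
```

```text
t 17.48 [ 0.4802 -0.1052  0.0795] yaw -1.4272 F [1.01 0.33 2.23] T [ 0.019 -0.241  0.156] 0.0058 2.631 eff6 0.165
```

step_arm([
  [[0,0,0,0.07],[0,0,0,0.07],[0,0,0,0.07],[0,0,0,0.07],[0,0,0,0.07],[0,0,0,0.07],[0,0,0,0.07],[0,0,0,0.07],[0,0,0,0.07],[0,0,0,0.07]],
])

```text
t: 18.32
tool_pos: [0.4802, -0.105, 0.0795]
tool_rot: [-1.29, 2.864, 0.001]
contact_force: [1.1, 0.7, 2.3]
opening: 0.0059
```

step_arm([
  [[0,0,0,0.07],[0,0,0,0.07],[0,0,0,0.07],[0,0,0,0.07],[0,0,0,0.07],[0,0,0,0.07],[0,0,0,0.07],[0,0,0,0.04],[0,0,0,0],[0,0,0,0]],
])

```text
t: 19.15
tool_pos: [0.4802, -0.105, 0.0794]
tool_rot: [-1.99, 2.431, 0.001]
contact_force: [2.2, 1.4, 2.2]
opening: 0.0061
```

```bash
python3 st.py
```

```text
t 19.15 [ 0.4802 -0.105   0.0794] yaw -0.1987 F [2.16 1.44 2.2 ] T [ 0.15  -0.256  0.   ] 0.0061 1.402 eff6 -0.091
```

step_arm([
  [[0,0,0,0.04],[0,0,0,0.03],[0,0,0,0],[0,0,0,0]],
])

```text
t: 19.48
tool_pos: [0.4801, -0.1051, 0.0794]
tool_rot: [-2.074, 2.36, 0.001]
contact_force: [0.7, 0.4, 3.4]
opening: 0.0058
```

```bash
python3 st.py
```

```text
t 19.48 [ 0.4801 -0.1051  0.0794] yaw -0.1287 F [0.69 0.41 3.45] T [ 0.16  -0.255 -0.061] 0.0058 1.332 eff6 -0.077
```

step_arm([
  [[0,0,0,0.03],[0,0,0,0.02],[0,0,0,0],[0,0,0,0]],
])

```text
t: 19.82
tool_pos: [0.4802, -0.1051, 0.0795]
tool_rot: [-2.133, 2.306, 0.0]
contact_force: [0.8, 1.0, 2.9]
opening: 0.0058
```

```bash
python3 st.py
```

```text
t 19.82 [ 0.4802 -0.1051  0.0795] yaw -0.0781 F [0.83 0.96 2.89] T [ 0.173 -0.215 -0.032] 0.0058 1.282 eff6 -0.072
```

step_arm([
  [[0,0,0,0.02],[0,0,0,0],[0,0,0,0]],
])

```text
t: 20.07
tool_pos: [0.4802, -0.1052, 0.0795]
tool_rot: [-2.157, 2.284, 0.0]
contact_force: [1.2, 1.1, 1.8]
opening: 0.006
```

```bash
python3 st.py
```

```text
t 20.07 [ 0.4802 -0.1052  0.0795] yaw -0.0574 F [1.25 1.14 1.83] T [ 0.242 -0.201 -0.137] 0.006 1.261 eff6 -0.077
```

step_arm([
  [[0,0,0,0.02],[0,0,0,0],[0,0,0,0]],
])

```text
t: 20.32
tool_pos: [0.4802, -0.1052, 0.0795]
tool_rot: [2.18, -2.262, -0.0]
contact_force: [1.4, 0.9, 1.9]
opening: 0.0058
```

```bash
python3 st.py
```

```text
t 20.32 [ 0.4802 -0.1052  0.0795] yaw -0.0372 F [1.38 0.89 1.86] T [ 0.295 -0.263 -0.067] 0.0058 1.241 eff6 -0.102
```

step_arm([
  [[0,0,0,0.015],[0,0,0,0],[0,0,0,0]],
])

```text
t: 20.57
tool_pos: [0.4802, -0.1052, 0.0795]
tool_rot: [2.197, -2.246, -0.0]
contact_force: [0.9, 0.7, 2.9]
opening: 0.0062
```

```bash
python3 st.py
```

```text
t 20.57 [ 0.4802 -0.1052  0.0795] yaw -0.0222 F [0.94 0.66 2.89] T [ 0.28  -0.214 -0.131] 0.0062 1.226 eff6 -0.129
```

step_arm([
  [[0,0,0,0.01],[0,0,0,0],[0,0,0,0]],
])

```text
t: 20.82
tool_pos: [0.4802, -0.1052, 0.0795]
tool_rot: [2.208, -2.235, -0.0]
contact_force: [0.1, 1.6, 3.0]
opening: 0.0057
```

```bash
python3 st.py
```

```text
t 20.82 [ 0.4802 -0.1052  0.0795] yaw -0.0122 F [0.1  1.62 2.99] T [ 0.254 -0.152 -0.175] 0.0057 1.216 eff6 -0.15
```

step_arm([
  [[0,0,0,-0.06],[0,0,0,-0.06],[0,0,0,-0.062],[0,0,0,0],[0,0,0.05,0],[0,0,0.1,0],[0,0,0.1,0],[0,0,0.1,0],[0,0,0,0],[0,0,0,0]],
])

```text
t: 21.65
tool_pos: [0.4799, -0.1051, 0.0826]
tool_rot: [1.996, -2.426, -0.001]
contact_force: [0.2, -0.4, -1.4]
opening: 0.0059
```

```bash
python3 st.py
```

```text
t 21.65 [ 0.4799 -0.1051  0.0826] yaw -0.1939 F [ 0.25 -0.35 -1.43] T [-0.018 -0.216  0.05 ] 0.0059 1.398 eff6 -0.001
```

step_arm([
  [[0,0,0.1,0],[0,0,0.1,0],[0,0,0.1,0],[0,0,0.1,0],[0,0,0.1,0],[0,0,0,0],[0,0,0,0]],
])

```text
t: 22.23
tool_pos: [0.4803, -0.1052, 0.0882]
tool_rot: [-1.996, 2.426, -0.0]
contact_force: [-1.4, -0.1, -0.5]
opening: 0.0061
```

```bash
python3 st.py
```

```text
t 22.23 [ 0.4803 -0.1052  0.0882] yaw -0.1942 F [-1.36 -0.05 -0.49] T [ 0.017 -0.094 -0.02 ] 0.0061 1.398 eff6 0.002
```

step_arm([
  [[0,0,0.2,0],[0,0,0.2,0],[0,0,0.2,0],[0,0,0.2,0],[0,0,0.2,0],[0,0,0.2,0],[0,0,0,0]],
])

```text
t: 22.82
tool_pos: [0.4805, -0.1053, 0.1006]
tool_rot: [-1.995, 2.426, -0.001]
contact_force: [0.7, -0.2, -0.2]
opening: 0.0056
```

step_arm([
  [[0,0,1,0],[0,0,2,0],[0,0,3,0],[0,0,3,0],[0,1,0,0],[0.5,2.5,0,0.05],[0.5,3,0,0.05],[0.5,3,0,0.05],[0.5,3,0,0.05],[0.5,3,0,0.05]],
])

```text
t: 23.65
tool_pos: [0.5052, 0.0513, 0.1905]
tool_rot: [-2.285, 2.156, -0.001]
contact_force: [0.3, -0.1, 0.0]
opening: 0.0062
```

step_arm([
  [[0.5,3,0,0.02],[0.5,3,0,0],[0.5,3,0,0],[0.5,3,0,0],[0.5,2.5,0,0],[0.5,1,0,0],[0,0,0,0],[0,0,0,0],[0,0,0,0]],
])

```text
t: 24.4
tool_pos: [0.5351, 0.2038, 0.19]
tool_rot: [2.303, -2.136, 0.0]
contact_force: [-0.4, -0.5, -0.4]
opening: 0.0062
```

```bash
python3 st.py
```

```text
t 24.4 [0.5351 0.2038 0.19  ] yaw 0.075 F [-0.41 -0.49 -0.42] T [ 0.002  0.027 -0.008] 0.0062 1.73 eff6 -0.002
```

step_arm([
  [[0.8,-0.4,-2,0],[0.82,-0.4,-3,0],[0,0,-3,0],[0,0,-2,0],[0,0,-1.5,0],[0,0,-1,0],[0,0,0,0],[0,0,0,0],[0,0,0,0]],
])

```text
t: 25.15
tool_pos: [0.5525, 0.1966, 0.0667]
tool_rot: [-2.302, 2.135, -0.002]
contact_force: [0.4, -0.3, 0.1]
opening: 0.0061
```

step_arm([
  [[0,0,-0.15,0],[0,0,-0.15,0],[0,0,-0.15,0],[0,0,-0.15,0],[0,0,0,0],[0,0,0,0],[0,0,0,0]],
])

```text
t: 25.73
tool_pos: [0.5514, 0.1968, 0.059]
tool_rot: [2.304, -2.136, -0.0]
contact_force: [0.1, -0.1, -1.3]
opening: 0.0062
```

```bash
python3 st.py
```

```text
t 25.73 [0.5514 0.1968 0.059 ] yaw 0.0759 F [ 0.13 -0.06 -1.26] T [-0.022 -0.009 -0.041] 0.0062 1.711 eff6 -0.0
```

step_arm([
  [[0,-0.08,0,0],[0,0,-0.1,0],[0,0,-0.1,0],[0,0,-0.1,0],[0,0,0,0],[0,0,0,0]],
])

```text
t: 26.23
tool_pos: [0.5513, 0.196, 0.0558]
tool_rot: [2.304, -2.136, -0.0]
contact_force: [-0.1, 0.1, 0.2]
opening: 0.0061
```

step_arm([
  [[0,0,-0.1,0],[0,0,-0.1,0],[0,0,-0.1,0],[0,0,0,0],[0,0,0,0]],
])

```text
t: 26.65
tool_pos: [0.5513, 0.196, 0.0529]
tool_rot: [2.304, -2.136, -0.0]
contact_force: [-0.9, -0.2, -0.8]
opening: 0.0062
```

```bash
python3 st.py
```

```text
t 26.65 [0.5513 0.196  0.0529] yaw 0.0758 F [-0.94 -0.22 -0.84] T [-0.04  -0.037 -0.   ] 0.0062 1.709 eff6 0.0
```

Blade is in the pocket with no contact; lowering on.

step_arm([
  [[0,0,-0.15,0],[0,0,-0.15,0],[0,0,-0.15,0],[0,0,-0.15,0],[0,0,-0.15,0],[0,0,-0.1,0],[0,0,0,0],[0,0,0,0]],
])

```text
t: 27.32
tool_pos: [0.5514, 0.196, 0.0444]
tool_rot: [2.304, -2.136, -0.0]
contact_force: [0.5, -0.3, -0.7]
opening: 0.0057
```

```bash
python3 st.py
```

```text
t 27.32 [0.5514 0.196  0.0444] yaw 0.0758 F [ 0.5  -0.35 -0.71] T [-0.001 -0.012  0.004] 0.0057 1.709 eff6 -0.0
```

step_arm([
  [[0,0,-0.1,0],[0,0,-0.05,0],[0,0,0,0],[0,0,0,0],[0,0,0,0]],
])

```text
t: 27.73
tool_pos: [0.5514, 0.196, 0.043]
tool_rot: [-2.304, 2.136, 0.0]
contact_force: [0.1, -0.0, -0.2]
opening: 0.006
```

```bash
python3 st.py
```

```text
t 27.73 [0.5514 0.196  0.043 ] yaw 0.0758 F [ 0.11 -0.04 -0.19] T [ 0.024 -0.03  -0.026] 0.006 1.709 eff6 0.0
```

step_arm([
  [[0,0,-0.1,0],[0,0,-0.03,0],[0,0,0,0],[0,0,0,0]],
])

```text
t: 28.07
tool_pos: [0.5517, 0.196, 0.0421]
tool_rot: [-2.304, 2.135, -0.001]
contact_force: [-0.7, 0.1, 1.7]
opening: 0.0061
```

```bash
python3 st.py
```

```text
t 28.07 [0.5517 0.196  0.0421] yaw 0.0758 F [-0.67  0.08  1.67] T [-0.056  0.041  0.026] 0.0061 1.709 eff6 0.001
```

Collar is on the stand (about 2 N). Release and retreat.

step_arm([
  [[0,0,0,0],[0,0,0,0],[0,0,0,0],[0,0,0,0],[0,0,0,0],[0,0,0,0],[0,0,0,0]],
], grip=0.4)

```text
t: 28.65
tool_pos: [0.5514, 0.196, 0.0417]
tool_rot: [2.304, -2.136, -0.0]
contact_force: [0.0, 0.0, -0.4]
opening: 0.0512
```

step_arm([
  [[0,0,0.5,0],[0,0,1,0],[0,0,2,0],[0,0,3,0],[0,0,4,0],[0,0,4,0],[-1,0,1.5,0],[0,0,0,0],[0,0,0,0],[0,0,0,0]],
])

```text
t: 29.48
tool_pos: [0.5408, 0.1958, 0.2007]
tool_rot: [2.303, -2.135, -0.001]
contact_force: [-0.7, -0.2, -0.1]
opening: 0.0512
```

```bash
python3 st.py; python3 look.py w6; python3 - <<'E'
from h import *
s=viewer.get_image("scene");w=cv2.imread("pics/w6.png")
A=cv2.resize(s[225:285,205:280],(400,320),interpolation=cv2.INTER_CUBIC);B=cv2.resize(w[110:220,225:350],(400,352),interpolation=cv2.INTER_CUBIC)[:320]
C=cv2.resize(s[140:340,150:420],(400,280),interpolation=cv2.INTER_AREA);t=viewer.get_image("top");D=cv2.resize(t[130:330,150:420],(400,280))
cv2.imwrite("pics/f.png",np.vstack([np.hstack([A,B]),np.hstack([C,D])]))
E
```

```text
t 29.48 [0.5408 0.1958 0.2007] yaw 0.0758 F [-0.7  -0.18 -0.13] T [0.036 0.003 0.03 ] 0.0512 1.713 eff6 0.0
t 29.4833 tcp [0.5408 0.1958 0.2007] rot [ 2.303e+00 -2.135e+00 -1.000e-03] xang -1.4949614468227939 q [ 0.22 -0.06  1.73 -0.    1.47  1.71]
cam [0.605 0.203 0.37 ]
```

View pics/f.png

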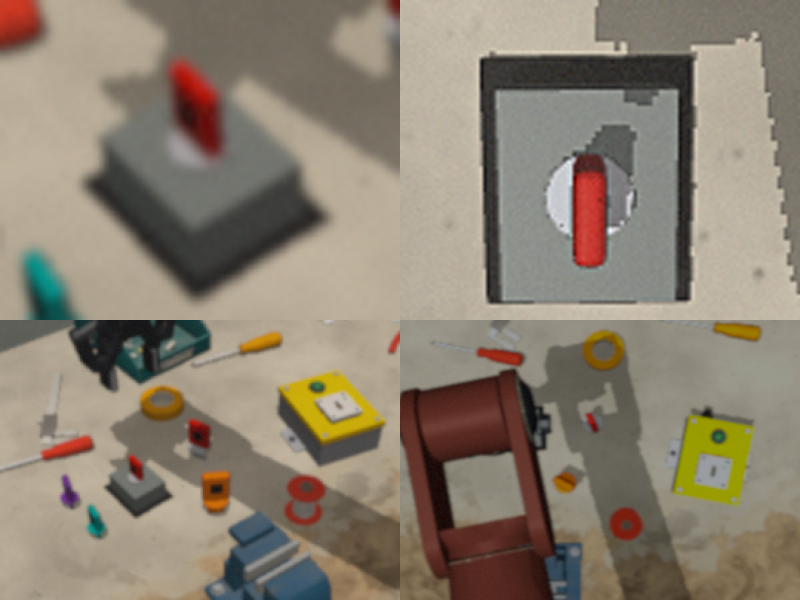

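The key stands upright in the stand (wrist crop (590,210)), collar flat on its top. The gripper is clear and the other things have not moved.

```bash
python3 -c "
from station import ctrl
print(ctrl.finish_job())"
```

```text
the job is handed in; nothing more can be done
None
```

The press interlock job is done and handed in, in about 30 s of robot time. The whole sequence ran once, in order, with no retries.

- **Insert:** I took the small red key from the stand and lowered it into the slot, which I had located with the wrist camera. It met almost no force until the collar sat on the lock face at about 2–3 N.
- **Turn:** I turned it clockwise until the torque climbed steadily, to about 0.17 N m, then back to the home stop at about 0.15–0.18 N m. The two stops lay about 1.34 rad apart at the tool. That is a bit more than the 1.25 rad of core travel plus play; I put the rest down to give in the grip.
- **Pull out and return:** It came straight out with no resistance. I set it down in the stand until the collar touched at about 2 N, then let go.

**Last checks:** The final pictures show the key upright in the stand with its collar flat, and the gripper clear of everything. The other things look to be where they were, apart from those the arm hid in the top view.

**Limits:** The core's angle was never seen directly; I judged both stops only by torque and tool angle. The gripper also read about 6 mm on the 9 mm handle throughout, but the pictures showed the key held squarely.

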